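# Probe the riser's empty socket and fit the post of the right length

### The arm

A 6-joint arm with a two-finger parallel gripper is mounted at the origin on the work surface. World frame = base frame: x ahead of the robot, y to its left, z up, the work surface at z = 0. Lengths are in m, angles in rad, forces in N, time in s.
With the tool pointing down it reaches from about 0.3 to 0.775 m from the base axis. Payload 14.6 kg.
Tool frame: the origin (TCP) lies midway between the tips of the shut fingers; the grasp point (between the pads) lies 19 mm behind it; z points along the fingers, x is the direction in which the jaws open and shut, and the axes are right-handed (so a half turn about z gives the same grasp; the last joint's range is limited). The gripper opens to 94 mm and grips with 3 to 60 N. Pads are 16 mm wide; open, the fingers measure 119 mm over their backs; the gripper's body (75 mm by 177 mm) begins 78 mm behind the grasp point.
Start: joints at [-1.192, 0.3, 1.521, -0, 1.321, -0.067], TCP at [0.237, -0.496, 0.205] pointing down, gripper open.
Joint ranges: [-3.03, 3.03], [-0.79, 2.21], [0.23, 2.52], [-1.04, 4.18], [0, 3.07], [-2.55, 2.55]. Speed limits (rad/s): [2.22, 2.22, 2.57, 3.14, 3.14, 3.14].

### API

Orientations are given as a rotation vector (axis times angle).
In Python, from station import arm gives the robot as it stands.
- The arm moves only by the shell command python3 -m handwheel 'ROWS' [OPENING] [FORCE]. ROWS is JSON, a list of rows, each an object with "offset": the shift along the tool's x, y, z as a fraction of full scale, a list of three; "twist": the turn, a rotation vector about the tool's x, y, z as a fraction of full scale, a list of three. A call has 1 to 20 rows; each row shifts and turns the commanded pose from where the row before left it, along the tool's axes as they then stand; what a row does not reach is not made up. Full scale, the value 1, is 0.025 m for a shift and 0.12 rad for a turn. A row lasts 1/12 s, in which the tool goes at most 41.7 mm and 7.16 degrees, less where a joint would pass 70% of its speed; a pose out of reach is approached as far as the arm can. A call with a number of a shift or a turn outside -1 to 1 is refused whole. A call with a gripper value outside its range is refused whole. OPENING is the opening, from 0 (shut) to 1 (fully open), set as the call begins (- or left out, the last holds). The fingers move at their own pace and stop on an object; FORCE is the grip in N (left out, the last holds). Time passes only in rows, so rows that do not move let the fingers close. It gives the time, the measured TCP pose, the force and the opening at its end, in the units of the state.
- arm.sense(): the state, without advancing time (a new reading comes with each control period).
- arm.capture(name): name is "scene" or "side" or "wrist"; returns a dict with "img" (480x640x3 uint8, red, green, blue), "fx", "fy", "cx", "cy" (pixels), "cam_to_world" (4x4, takes a point from camera to world coordinates). Camera axes: x right, y down, z forward; pixel columns grow to the right and rows downward; lengths in m; the calibration is good to about 2 mm. The wrist camera is an equidistant fisheye: a pixel r from the principal point sees the ray r / f radians off the axis. A picture is of the moment at which its call begins. There is no depth.
- arm.finish_job(): hands the job in, once; it reports no verdict.
Trained networks look in a picture, given as the dict that the camera call returned (one of the last four; its "shot" number tells which), for a name from the list of things; names that differ only in an ending like _2 or _b are one class to them, and where a whole thing is asked for, a point or a joint stands for the part that bears it (a point fixed in the world has none). Each returns a list of dicts, best first, with "p" (0 to 1); they miss things now and then, are a little off and sometimes report something else, mostly with a low value. They report only what shows in the picture. A call takes as long as a camera call. They do not tell look-alikes from the thing itself.
- arm.look_for(thing, picture): "bbox" ([left, top, right, bottom] in pixels, round what is visible of it).
- arm.spot_point(thing, picture): "pixel" ([column, row] in pixels: a listed point, or the origin of a listed thing).
The state is a dict: "time": time; "joint_pos": joint angles; "joint_vel": joint speeds; "joint_efforts": joint torques, N m; "tcp_pos": TCP position; "tcp_rot": TCP orientation; "force": force on the tool from outside, world axes, zero at the start; "ft_torque": the same for the moment, N m; "gripper_width": opening from 0.0 (shut) to 1.0 (fully open).
Only numpy, scipy, OpenCV 4.12 (cv2) and the standard library are available. Lean on these libraries where they do the work, as an engineer would, in place of code of your own. Each camera call takes 0.05 s, during which the arm holds its last target. There are 200 camera calls.

### The job

The printer riser base has three of its four posts fitted. Take the depth rod from its stand, lower it into the empty socket to feel how deep the socket is, and hang the rod back in its stand. Then stand in the socket the one spare post whose top will come level with the other three, and leave the other spare post standing where it is.

Things in the scene. Friction and masses are not known exactly. Their poses are not given: they have to be found in the camera images.
- socket (a point): Centre of the mouth of the empty socket: a round blind hole, 38 mm wide, either 25 or 55 mm deep (it varies; flat rigid bottom), in a corner of a fixed grey base 190 x 190 mm, 75 mm high (this point is on its top face). Axes along the base's edges, z up. Its other corners, 120 mm off along +x, +y and both, carry fixed aluminium posts, 30 mm in diameter, standing 45 mm above the top face.
- rod: Steel depth rod, 10 mm in diameter, lines every 10 mm. Origin: its tip, z up the rod. At 115 mm a flange, 44 mm wide, 6 mm thick; at 121 to 171 mm a round wooden handle, 24 mm wide. 0.1-0.2 kg. Starts hanging by its flange in its stand, a fixed upright black tube 125 mm high, 28 mm bore, 52 mm outside, 90 mm square foot; tip 10 mm above the table. Goes back to that same place.
- post_short: A spare plain aluminium round post, 30 mm in diameter and 70 mm long (the shorter of two loose ones), standing upright on the table; its lower end tapers over 9 mm to a flat foot 22 mm across. Origin: centre of the foot, z along the post upwards.
- post_long: A spare plain aluminium round post, 30 mm in diameter and 100 mm long (the longer of two loose ones), standing upright on the table; its lower end tapers over 9 mm to a flat foot 22 mm across. Origin: centre of the foot, z along the post upwards.
Mind the look-alikes: they are no part of the job. Of the things like the rod, leave any that is turquoise; of the rest the larger one is meant.

How it is judged:
On the way:
1. the rod, upright, is lowered into the empty socket, its tip more than 20 mm below the mouth (horizontal distance between rod and socket below 0.019 m and z of rod in the frame of socket below -0.02 m and angle between rod's own z axis and vertical below 0.25 rad), for 0.1 s.
At the end, for the whole second after the job is handed in: Rod upright in its stand, within 20 mm of its start. One spare post in the socket, at rest, within 12 mm of its centre, 10 degrees of upright, its top level with the fixed posts within 6 mm (the short one if the socket is shallow, the long if deep). The other upright, within 30 mm of its start (distance of rod from where it was at the start of the episode below 0.02 m and angle between rod's own z axis and vertical below 0.175 rad and linear speed of rod below 0.02 m/s and ((horizontal distance between post_short and socket below 0.012 m and z of post_short in the frame of socket between -0.031 and -0.019 m and angle between each of post_short, post_long's own z axis and vertical below 0.175 rad and linear speed of post_short below 0.02 m/s and distance of post_long from where it was at the start of the episode below 0.03 m) or (horizontal distance between post_long and socket below 0.012 m and z of post_long in the frame of socket between -0.061 and -0.049 m and angle between each of post_long, post_short's own z axis and vertical below 0.175 rad and linear speed of post_long below 0.02 m/s and distance of post_short from where it was at the start of the episode below 0.03 m))); the robot touches nothing.
It also fails if it takes over 72 s, if anything falls off the work surface, if the arm or the gripper's body presses on something with over 40 N, if the wrist force passes 120 N, or if a joint passes its speed limit or range.

## Working session

There is one attempt and no reset: what is moved stays moved. The work goes in short steps, Python scripts to look and compute and a shell command to move; the robot and the scene stay as the last step left them, time stands still between calls to the robot, and variables do not carry over. Pictures are saved under pics/ and viewed, about 8 in all and at most 12, crops included, and the job is handed in when it is done.

```bash
mkdir -p pics; ls
cat > h.py <<'E'
import numpy as np, cv2
from station import arm
from scipy.spatial.transform import Rotation as R
def ray(c,px):
    u=(px[0]-c['cx'])/c['fx']; v=(px[1]-c['cy'])/c['fy']
    if c.get('name')=='wrist':
        r=np.hypot(u,v); d=np.array([0,0,1.]) if r<1e-9 else np.array([u/r*np.sin(r),v/r*np.sin(r),np.cos(r)])
    else: d=np.array([u,v,1.])
    T=np.array(c['cam_to_world']); d=T[:3,:3]@d
    return T[:3,3],d/np.linalg.norm(d)
def at_z(c,px,z):
    o,d=ray(c,px); return o+d*(z-o[2])/d[2]
def proj(c,p):
    T=np.array(c['cam_to_world']); q=T[:3,:3].T@(np.array(p)-T[:3,3])
    if c.get('name')=='wrist':
        h=np.hypot(q[0],q[1]); a=np.arctan2(h,q[2]); q=np.array([q[0]/h*a,q[1]/h*a,1])
    else: q=q/q[2]
    return np.array([c['fx']*q[0]+c['cx'],c['fy']*q[1]+c['cy']])
def cap(n):
    c=arm.capture(n); c['name']=n; return c
def save(c,f): cv2.imwrite('pics/'+f,c['img'][:,:,::-1])
def toolrows(d):  # world displacement -> tool axes
    return R.from_rotvec(arm.sense()['tcp_rot']).inv().apply(d)/0.025
E
python3 - <<'E'
from h import *
np.set_printoptions(precision=3,suppress=True)
for n in ['scene','side']:
    c=cap(n); save(c,n+'0.png')
    print(n,np.array(c['cam_to_world'])[:3,3])
    for t in ['socket','rod','post_short','post_long']:
        print(t,[(np.round(r['bbox']),round(r['p'],2)) for r in arm.look_for(t,c)] if t!='socket' else '',[(np.round(r['pixel'],1),round(r['p'],2),at_z(c,r['pixel'],{'socket':.075,'rod':.01}.get(t,0))) for r in arm.spot_point(t,c)])
s=arm.sense();print(s['tcp_rot'],R.from_rotvec(s['tcp_rot']).as_matrix(),s['force'])
E
```

```text
pics
scene [ 1.159 -0.465  0.725]
socket  [(array([290.9, 258.4]), 0.88, array([ 0.53 , -0.085,  0.075]))]
rod [(array([133., 237., 165., 299.]), 0.95), (array([161., 297., 181., 345.]), 0.67)] [(array([159.4, 301.8]), 0.85, array([ 0.416, -0.349,  0.01 ])), (array([180. , 344.8]), 0.61, array([ 0.549, -0.358,  0.01 ]))]
post_short [(array([375., 188., 390., 217.]), 0.62)] [(array([383.7, 211.9]), 0.68, array([0.448, 0.264, 0.   ]))]
post_long [(array([425., 201., 437., 238.]), 0.75)] [(array([428.8, 234.2]), 0.7, array([0.587, 0.29 , 0.   ]))]
side [-0.032  0.704  0.803]
socket  [(array([330.4, 235.6]), 0.76, array([ 0.516, -0.07 ,  0.075]))]
rod [(array([376., 149., 397., 182.]), 0.82)] [(array([435.1, 219.8]), 0.61, array([ 0.398, -0.324,  0.01 ]))]
post_short [(array([237., 346., 263., 389.]), 0.6)] [(array([248.6, 381.3]), 0.66, array([0.453, 0.268, 0.   ]))]
post_long [(array([169., 307., 197., 354.]), 0.89)] [(array([184.1, 352.3]), 0.84, array([0.594, 0.285, 0.   ])), (array([252.4, 381.6]), 0.4, array([0.448, 0.265, 0.   ]))]
[-2.657  1.675  0.   ] [[ 0.431 -0.902 -0.   ]
 [-0.902 -0.431  0.   ]
 [-0.    -0.    -1.   ]] [-0.586  0.392  0.535]
```

Run:
```python
import cv2
a=cv2.imread('pics/scene0.png');b=cv2.imread('pics/side0.png')
cv2.imwrite('pics/v1.png',cv2.resize(a[170:370,90:470],(798,420),interpolation=3))
cv2.imwrite('pics/v2.png',cv2.resize(b[120:420,140:540],(800,600),interpolation=3))
cv2.imwrite('pics/v3.png',cv2.resize(a[220:360,110:240],(557,600),interpolation=3))
```

```text
(no output)
```

View pics/v1.png

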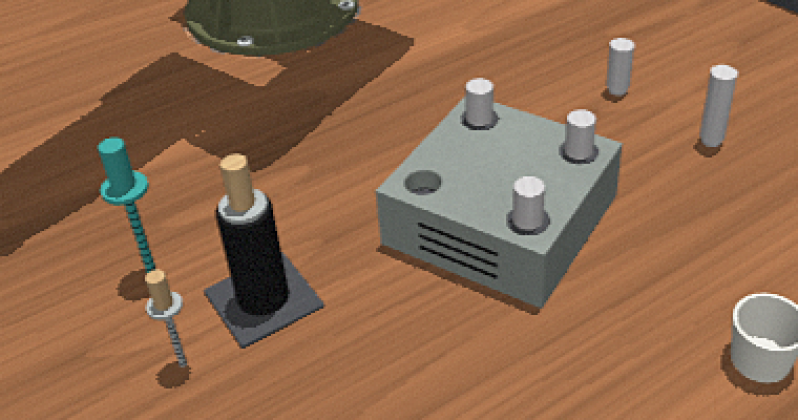

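View pics/v2.png

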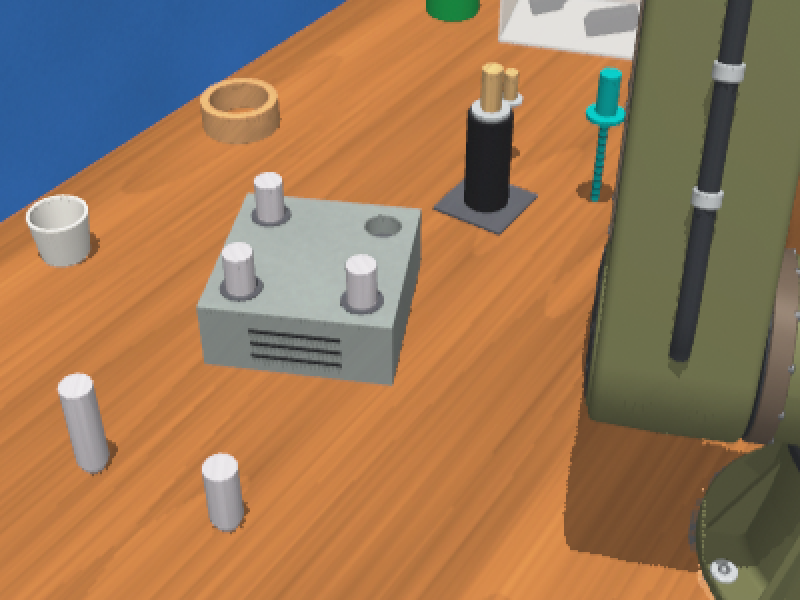

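View pics/v3.png

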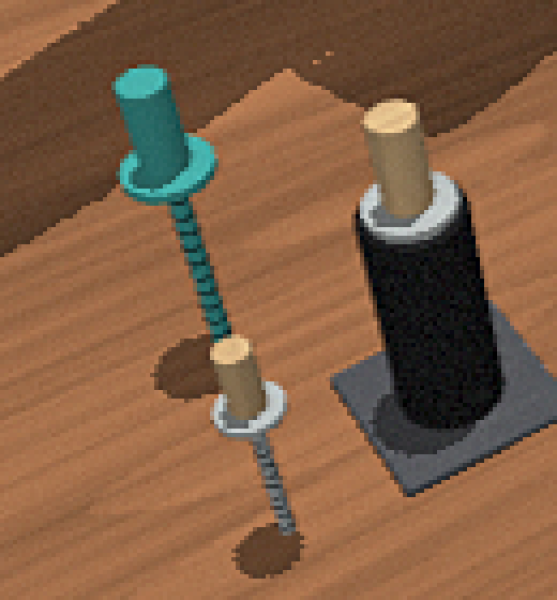

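v1/v2: the grey base has its empty socket at scene (291,257), side (331,233). The spare posts are at scene (383,203) short and (431,220) long.

Rod candidates in the scene image:
- turquoise at (146,265): excluded.
- small wooden-handled at (170,320): the smaller one.
- larger wooden-handled, hanging in the black stand at (202,255): this is the one meant. The crop in v3 confirms it.

Run:
```python
from h import *
np.set_printoptions(precision=4,suppress=True)
a=cap('scene');b=cap('side')
print(a['fx'],b['fx'])
def tri(p,q):
    o1,d1=ray(a,p);o2,d2=ray(b,q)
    A=np.array([d1,-d2]).T; s=np.linalg.lstsq(A,o2-o1,rcond=None)[0]
    return (o1+s[0]*d1+o2+s[1]*d2)/2, np.linalg.norm(o1+s[0]*d1-o2-s[1]*d2)
for n,p,q,z in [('rod top',(201,246.1),(386,155),.181),('sock',(291.4,256.7),(331.5,233),.075),
 ('A',(318.6,211),(320.5,251.5),.12),('B',(366.7,226.2),(259,246),.12),('C',(341.9,258.1),(274.5,210),.12),
 ('short',(90+621/2.1,170+44/2.1),(250.5,351),.07),('long',(90+723/2.1,170+72/2.1),(178,309.5),.1)]:
    print(n,at_z(a,p,z),at_z(b,q,z),tri(p,q))
w=cap('wrist');save(w,'w0.png');print(w['fx'],w['cx'],w['cy'],np.array(w['cam_to_world']))
for t in ['rod','socket']: print(t,arm.look_for(t,w),arm.spot_point(t,w))
```

```text
458.7606924743759 579.0045535161598
rod top [ 0.5046 -0.2619  0.181 ] [ 0.4989 -0.2564  0.181 ] (array([ 0.5013, -0.2608,  0.1782]), np.float64(0.000162494064638232))
sock [ 0.5258 -0.0808  0.075 ] [ 0.5188 -0.0787  0.075 ] (array([ 0.5217, -0.08  ,  0.0723]), np.float64(0.003226591585971371))
A [0.4759 0.0282 0.12  ] [0.4693 0.0282 0.12  ] (array([0.4718, 0.0284, 0.1182]), np.float64(0.004522280501502794))
B [0.5832 0.0783 0.12  ] [0.5757 0.0803 0.12  ] (array([0.5794, 0.0793, 0.1174]), np.float64(0.003884352496544313))
C [ 0.6328 -0.029   0.12  ] [ 0.6267 -0.0289  0.12  ] (array([ 0.6297, -0.0291,  0.1182]), np.float64(0.0042336175575263205))
short [0.4514 0.2603 0.07  ] [0.4498 0.2569 0.07  ] (array([0.4508, 0.2584, 0.0705]), np.float64(0.0034865896914434147))
long [0.5947 0.2798 0.1   ] [0.5953 0.2753 0.1   ] (array([0.5953, 0.2769, 0.1014]), np.float64(0.002687266918385066))
371.64829954431775 320.157814013793 239.06036153318922 [[ 0.4307 -0.8682 -0.2463  0.3084]
 [-0.9025 -0.4142 -0.118  -0.4617]
 [ 0.0005  0.2732 -0.962   0.3854]
 [ 0.      0.      0.      1.    ]]
rod [{'bbox': [243.4, 0.2, 257.1, 13.2], 'p': 0.43}] [{'pixel': [255.9, 10.4], 'p': 0.52}]
socket [] []
```

```bash
python3 -m handwheel '[{"offset":[0,0,-1],"twist":[0,0,0.93]},{"offset":[0,0,-1],"twist":[0,0,0.93]},{"offset":[0,0,-1],"twist":[0,0,0.93]},{"offset":[0,0,0],"twist":[0,0,0.92]},{"offset":[-0.68,-0.76,0],"twist":[0,0,0]},{"offset":[-0.68,-0.76,0],"twist":[0,0,0]},{"offset":[-0.68,-0.76,0],"twist":[0,0,0]},{"offset":[-0.68,-0.76,0],"twist":[0,0,0]},{"offset":[-0.68,-0.76,0],"twist":[0,0,0]},{"offset":[-0.68,-0.76,0],"twist":[0,0,0]},{"offset":[-0.68,-0.76,0],"twist":[0,0,0]},{"offset":[-0.68,-0.76,0],"twist":[0,0,0]},{"offset":[-0.68,-0.76,0],"twist":[0,0,0]},{"offset":[-0.68,-0.76,0],"twist":[0,0,0]},{"offset":[-0.68,-0.76,0],"twist":[0,0,0]},{"offset":[-0.68,-0.76,0],"twist":[0,0,0]},{"offset":[-0.68,-0.76,0],"twist":[0,0,0]},{"offset":[-0.68,-0.76,0],"twist":[0,0,0]},{"offset":[0,0,0],"twist":[0,0,0]},{"offset":[0,0,0],"twist":[0,0,0]}]' 0.6
python3 - <<'E'
from h import *
np.set_printoptions(precision=4,suppress=True)
w=cap('wrist');save(w,'w1.png');s=arm.sense();print(s['tcp_pos'],s['time'],s['force']);print(R.from_rotvec(s['tcp_rot']).as_matrix())
p=proj(w,[.502,-.259,.181]);print(p,proj(w,[*s['tcp_pos'][:2],.181]))
for t in ['rod','socket']: print(t,arm.look_for(t,w),[(r,at_z(w,r['pixel'],.075)) for r in arm.spot_point(t,w)])
E
```

```text
time: 2.82
tcp_pos: [0.5034, -0.2574, 0.2802]
tcp_rot: [2.224, -2.219, -0.001]
force: [-0.2, -0.1, -0.5]
gripper_width: 0.603
[ 0.5028 -0.2581  0.2803] 2.8667 [-0.6004  0.4063 -0.1516]
[[ 0.0013 -1.     -0.0004]
 [-1.     -0.0013  0.    ]
 [-0.      0.0004 -1.    ]]
[322.3838 240.568 ] [321.2803 239.5319]
rod [{'bbox': [347.0, 190.6, 401.3, 240.4], 'p': 0.92}, {'bbox': [303.6, 201.3, 349.6, 252.8], 'p': 0.79}, {'bbox': [0.0, 231.3, 20.7, 253.6], 'p': 0.54}] [({'pixel': [322.7, 202.0], 'p': 0.86}, array([ 0.5136, -0.2599,  0.075 ])), ({'pixel': [400.2, 194.1], 'p': 0.76}, array([ 0.5229, -0.3423,  0.075 ]))]
socket [{'bbox': [20.1, 64.7, 218.2, 273.9], 'p': 0.58}] [({'pixel': [162.1, 195.7], 'p': 0.56}, array([ 0.523 , -0.0812,  0.075 ]))]
```

View pics/w1.png

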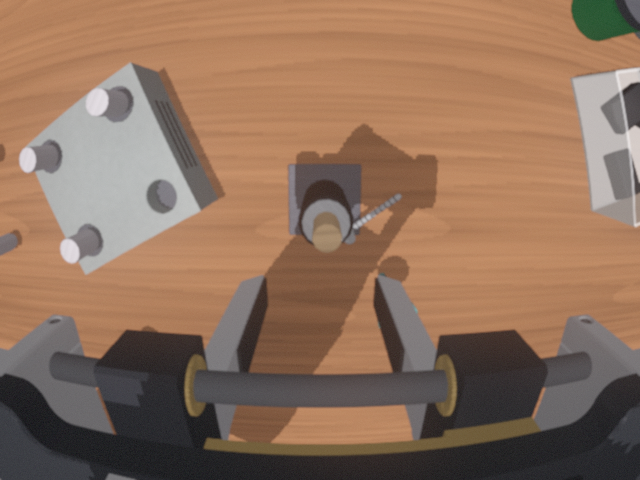

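Run:
```python
from h import *
np.set_printoptions(precision=4,suppress=True)
a=cap('scene');b=cap('side');w=cap('wrist')
def tri(p,q):
    o1,d1=ray(a,p);o2,d2=ray(b,q)
    s=np.linalg.lstsq(np.array([d1,-d2]).T,o2-o1,rcond=None)[0]
    return (o1+s[0]*d1+o2+s[1]*d2)/2, np.linalg.norm(o1+s[0]*d1-o2-s[1]*d2)
t,e=tri((164.1,301.7),(395.5,154.5)); print(t,e,proj(w,t)); tip=at_z(a,(178,344),0);print(tip,proj(w,tip))
hsv=cv2.cvtColor(w['img'],cv2.COLOR_RGB2HSV)
cv2.imwrite('pics/w1c.png',cv2.resize(w['img'][150:290,270:430,::-1],(685,600),interpolation=3))
```

```text
[ 0.5336 -0.3608  0.1205] 0.004480168124563679 [428.0614 189.8229]
[ 0.5367 -0.3591  0.    ] [400.0645 173.4126]
```

View pics/w1c.png

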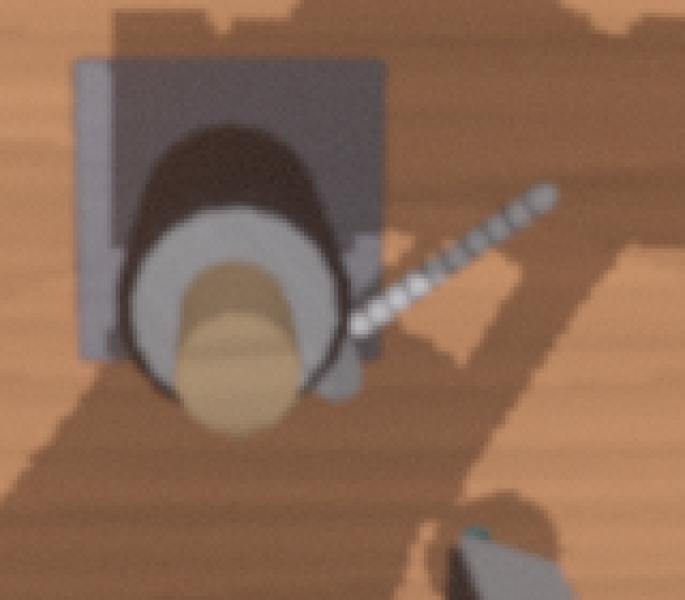

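The small look-alike has tipped over by itself and now lies low beside the stand, out of the way. The larger rod's handle top is at (325.6, 237.4), about 3 mm off the tool axis. I correct for that, go down and grip.

```bash
python3 -m handwheel '[{"offset":[0.13,-0.06,0.7],"twist":[0,0,0]},{"offset":[0,0,0.7],"twist":[0,0,0]},{"offset":[0,0,0.7],"twist":[0,0,0]},{"offset":[0,0,0.7],"twist":[0,0,0]},{"offset":[0,0,0.7],"twist":[0,0,0]},{"offset":[0,0,0.7],"twist":[0,0,0]},{"offset":[0,0,0.7],"twist":[0,0,0]},{"offset":[0,0,0.7],"twist":[0,0,0]},{"offset":[0,0,0],"twist":[0,0,0]}]'
python3 -m handwheel '[{"offset":[0,0,0],"twist":[0,0,0]},{"offset":[0,0,0],"twist":[0,0,0]},{"offset":[0,0,0],"twist":[0,0,0]},{"offset":[0,0,0],"twist":[0,0,0]},{"offset":[0,0,0],"twist":[0,0,0]},{"offset":[0,0,0],"twist":[0,0,0]},{"offset":[0,0,0],"twist":[0,0,0]},{"offset":[0,0,0],"twist":[0,0,0]}]' 0 30
```

```text
time: 3.97
tcp_pos: [0.5031, -0.2608, 0.1373]
tcp_rot: [2.221, -2.22, -0.007]
force: [-0.4, 0.3, -0.3]
gripper_width: 0.602
time: 4.63
tcp_pos: [0.5047, -0.2615, 0.1411]
tcp_rot: [-2.222, 2.221, -0.001]
force: [-1.1, -0.7, 5.1]
gripper_width: 0.249
```

```bash
python3 -m handwheel '[{"offset":[0,0,-0.5],"twist":[0,0,0]},{"offset":[0,0,-0.8],"twist":[0,0,0]},{"offset":[0,0,-0.9],"twist":[0,0,0]},{"offset":[0,0,-0.9],"twist":[0,0,0]},{"offset":[0,0,-0.9],"twist":[0,0,0]},{"offset":[0,0,-0.8],"twist":[0,0,0]},{"offset":[0,0,-0.7],"twist":[0,0,0]},{"offset":[-0.5,-0.07,0],"twist":[0,0,0]},{"offset":[-0.8,-0.07,0],"twist":[0,0,0]},{"offset":[-0.8,-0.07,0],"twist":[0,0,0]},{"offset":[-0.8,-0.07,0],"twist":[0,0,0]},{"offset":[-0.8,-0.07,0],"twist":[0,0,0]},{"offset":[-0.8,-0.07,0],"twist":[0,0,0]},{"offset":[-0.8,-0.07,0],"twist":[0,0,0]},{"offset":[-0.8,-0.07,0],"twist":[0,0,0]},{"offset":[-0.8,-0.07,0],"twist":[0,0,0]},{"offset":[-0.36,-0.09,0],"twist":[0,0,0]},{"offset":[0,0,0],"twist":[0,0,0]},{"offset":[0,0,0],"twist":[0,0,0]},{"offset":[0,0,0],"twist":[0,0,0]}]'
python3 - <<'E'
from h import *
np.set_printoptions(precision=4,suppress=True)
w=cap('wrist');save(w,'w2.png');a=cap('scene');b=cap('side')
s=arm.sense();print(s['tcp_pos'],s['time'],s['force'],s['tcp_rot'],s['gripper_width'])
for c in (w,a,b):
    print(c['name'],[(r['pixel'],at_z(c,r['pixel'],.075),r['p']) for r in arm.spot_point('socket',c)],[(r['pixel'],at_z(c,r['pixel'],.15),r['p']) for r in arm.spot_point('rod',c)], proj(c,[.5225,-.08,.075]))
A=cv2.resize(a['img'][170:300,200:390],(570,390),interpolation=3);
B=cv2.resize(b['img'][130:280,240:420],(468,390),interpolation=3)
W=w['img']
cv2.imwrite('pics/v4.png',cv2.resize(np.hstack([A,B])[:,:,::-1],(800,300)))
E
```

```text
time: 6.3
tcp_pos: [0.5223, -0.0804, 0.2775]
tcp_rot: [2.221, -2.221, -0.001]
force: [1.1, 0.0, -1.2]
gripper_width: 0.25
[ 0.5223 -0.0806  0.2778] 6.45 [ 0.732  -0.3829 -1.0782] [ 2.2208 -2.2219 -0.0001] 0.2542327857855737
wrist [([321.7, 215.1], array([ 0.5189, -0.082 ,  0.075 ]), 0.77)] [([319.2, 230.8], array([ 0.5213, -0.0795,  0.15  ]), 0.97), ([503.9, 309.4], array([ 0.44 , -0.266,  0.15 ]), 0.55), ([530.1, 213.7], array([ 0.5389, -0.279 ,  0.15  ]), 0.52)] [319.8411 211.7381]
scene [([292.4, 258.9], array([ 0.533, -0.083,  0.075]), 0.63)] [([157.8, 279.7], array([ 0.5079, -0.3536,  0.15  ]), 0.77), ([289.8, 230.7], array([ 0.5302, -0.0836,  0.15  ]), 0.71), ([177.8, 317.6], array([ 0.6142, -0.3599,  0.15  ]), 0.5)] [290.8524 255.7492]
side [([327.7, 234.1], array([ 0.5232, -0.0712,  0.075 ]), 0.96)] [([396.4, 184.3], array([ 0.4455, -0.211 ,  0.15  ]), 0.78), ([330.5, 201.9], array([ 0.5223, -0.0814,  0.15  ]), 0.73), ([439.8, 208.4], array([ 0.3317, -0.1819,  0.15  ]), 0.5)] [330.4063 232.0709]
```

View pics/v4.png

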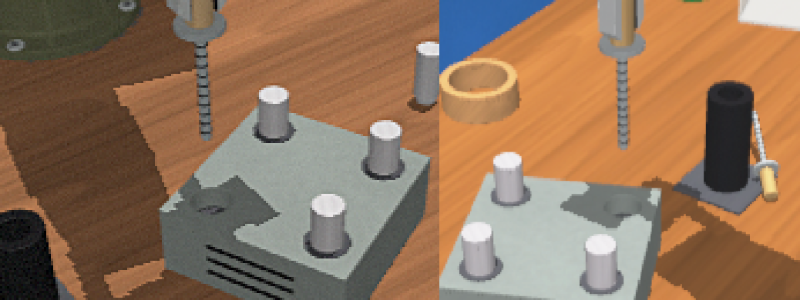

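View pics/w2.png

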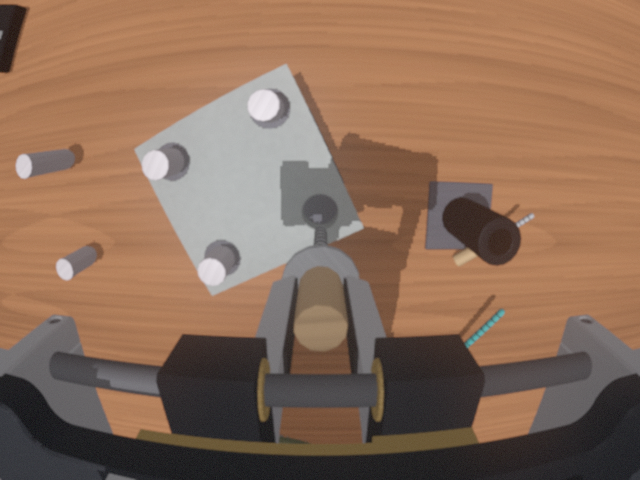

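v4 and w2 show the rod held upright with its tip centred over the mouth: the wrist image has the mouth at (320,211) and the tip at (319,231). Lowering into the socket.

```bash
python3 -m handwheel '[{"offset":[0,0,0.6],"twist":[0,0,0]},{"offset":[0,0,0.6],"twist":[0,0,0]},{"offset":[0,0,0.6],"twist":[0,0,0]},{"offset":[0,0,0.6],"twist":[0,0,0]},{"offset":[0,0,0.6],"twist":[0,0,0]},{"offset":[0,0,0.5],"twist":[0,0,0]},{"offset":[0,0,0],"twist":[0,0,0]},{"offset":[0,0,0],"twist":[0,0,0]},{"offset":[0,0,0],"twist":[0,0,0]}]'
for i in 1 2 3; do python3 -m handwheel '[{"offset":[0,0,0.08],"twist":[0,0,0]},{"offset":[0,0,0.08],"twist":[0,0,0]},{"offset":[0,0,0],"twist":[0,0,0]}]' | grep -E "pos|force"; done
```

```text
time: 7.5
tcp_pos: [0.5228, -0.0799, 0.1914]
tcp_rot: [-2.222, 2.22, -0.002]
force: [0.3, -0.2, -2.1]
gripper_width: 0.251
tcp_pos: [0.5224, -0.0798, 0.1865]
force: [-0.2, -0.8, -0.6]
tcp_pos: [0.5222, -0.0798, 0.182]
force: [-0.1, 0.0, -3.0]
tcp_pos: [0.5235, -0.08, 0.1805]
force: [-2.0, 0.2, 15.8]
```

Firm contact (15.8 N) at TCP z 0.181 puts the tip at z ≈ 0.05, 25 mm below the mouth, so the socket is shallow and the short post is the one. Taking the rod back.

```bash
python3 -m handwheel '[{"offset":[0,0,-0.3],"twist":[0,0,0]},{"offset":[0,0,-0.7],"twist":[0,0,0]},{"offset":[0,0,-0.9],"twist":[0,0,0]},{"offset":[0,0,-0.9],"twist":[0,0,0]},{"offset":[0,0,-0.9],"twist":[0,0,0]},{"offset":[0,0,-0.3],"twist":[0,0,0]},{"offset":[0.5,0.07,0],"twist":[0,0,0]},{"offset":[0.8,0.07,0],"twist":[0,0,0]},{"offset":[0.8,0.07,0],"twist":[0,0,0]},{"offset":[0.8,0.07,0],"twist":[0,0,0]},{"offset":[0.8,0.07,0],"twist":[0,0,0]},{"offset":[0.8,0.07,0],"twist":[0,0,0]},{"offset":[0.8,0.07,0],"twist":[0,0,0]},{"offset":[0.8,0.07,0],"twist":[0,0,0]},{"offset":[0.8,0.07,0],"twist":[0,0,0]},{"offset":[0.37,0.1,0],"twist":[0,0,0]},{"offset":[0,0,0],"twist":[0,0,0]},{"offset":[0,0,0],"twist":[0,0,0]},{"offset":[0,0,0],"twist":[0,0,0]}]'
python3 - <<'E'
from h import *
np.set_printoptions(precision=4,suppress=True)
w=cap('wrist');save(w,'w3.png');a=cap('scene');b=cap('side')
s=arm.sense();print(s['tcp_pos'],s['time'],s['force'],s['gripper_width'])
A=cv2.resize(a['img'][190:320,130:260],(390,390),interpolation=3);
B=cv2.resize(b['img'][90:240,310:460],(390,390),interpolation=3)
W=cv2.resize(w['img'][120:320,220:420],(390,390),interpolation=3)
cv2.imwrite('pics/v5.png',cv2.resize(np.hstack([A,B,W])[:,:,::-1],(800,267)))
E
```

```text
time: 9.83
tcp_pos: [0.5043, -0.2609, 0.2781]
tcp_rot: [-2.223, 2.22, 0.001]
force: [-0.2, 0.5, -1.4]
gripper_width: 0.253
[ 0.5045 -0.2608  0.2785] 9.9833 [-0.4094 -0.1325 -1.0655] 0.24888507221117692
```

View pics/v5.png

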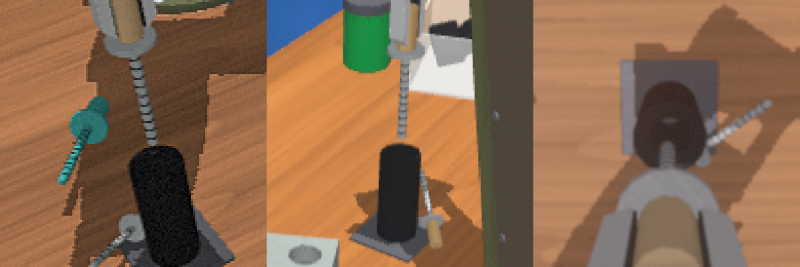

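v5 shows the tip over the tube bore in all three views. Lowering and checking the force.

```bash
python3 -m handwheel '[{"offset":[0.02,0,0.3],"twist":[0,0,0]},{"offset":[0,0,0.3],"twist":[0,0,0]},{"offset":[0,0,0.3],"twist":[0,0,0]},{"offset":[0,0,0.6],"twist":[0,0,0]},{"offset":[0,0,0.7],"twist":[0,0,0]},{"offset":[0,0,0.7],"twist":[0,0,0]},{"offset":[0,0,0.7],"twist":[0,0,0]},{"offset":[0,0,0.7],"twist":[0,0,0]},{"offset":[0,0,0.6],"twist":[0,0,0]},{"offset":[0,0,0.3],"twist":[0,0,0]},{"offset":[0,0,0.1],"twist":[0,0,0]},{"offset":[0,0,0],"twist":[0,0,0]},{"offset":[0,0,0],"twist":[0,0,0]}]'
```

```text
time: 11.07
tcp_pos: [0.5045, -0.2622, 0.1466]
tcp_rot: [-2.222, 2.221, -0.001]
force: [-0.8, -0.4, -0.7]
gripper_width: 0.253
```

```bash
python3 -m handwheel '[{"offset":[0,0,0.1],"twist":[0,0,0]},{"offset":[0,0,0.07],"twist":[0,0,0]},{"offset":[0,0,0],"twist":[0,0,0]}]'
python3 -m handwheel '[{"offset":[0,0,0],"twist":[0,0,0]},{"offset":[0,0,0],"twist":[0,0,0]},{"offset":[0,0,0],"twist":[0,0,0]},{"offset":[0,0,0],"twist":[0,0,0]},{"offset":[0,0,0],"twist":[0,0,0]},{"offset":[0,0,0],"twist":[0,0,0]}]' 0.6
python3 -m handwheel '[{"offset":[0,0,-0.3],"twist":[0,0,0]},{"offset":[0,0,-0.7],"twist":[0,0,0]},{"offset":[0,0,-0.9],"twist":[0,0,0]},{"offset":[0,0,-0.9],"twist":[0,0,0]},{"offset":[0,0,-0.9],"twist":[0,0,0]},{"offset":[0,0,-0.9],"twist":[0,0,0]},{"offset":[0,0,-0.9],"twist":[0,0,0]},{"offset":[0,0,0],"twist":[0,0,0]},{"offset":[0,0,0],"twist":[0,0,0]}]'
python3 - <<'E'
from h import *
np.set_printoptions(precision=4,suppress=True)
w=cap('wrist');save(w,'w4.png');a=cap('scene');b=cap('side')
A=cv2.resize(a['img'][190:390,130:330],(390,390),interpolation=3);
B=cv2.resize(b['img'][90:240,310:460],(390,390),interpolation=3)
W=cv2.resize(w['img'][120:320,220:420],(390,390),interpolation=3)
cv2.imwrite('pics/v6.png',cv2.resize(np.hstack([A,B,W])[:,:,::-1],(800,267)))
print(proj(a,[.504,-.261,.181]),proj(b,[.504,-.261,.181]))
for c in (a,b):
  for t,z in (('post_short',0),('post_long',0)): print(c['name'],t,[(r['pixel'],at_z(c,r['pixel'],z),r['p']) for r in arm.spot_point(t,c)])
E
```

```text
time: 11.32
tcp_pos: [0.5043, -0.2621, 0.1417]
tcp_rot: [-2.222, 2.221, -0.0]
force: [0.1, -0.3, -1.3]
gripper_width: 0.251
time: 11.82
tcp_pos: [0.5043, -0.2621, 0.1417]
tcp_rot: [-2.222, 2.221, -0.0]
force: [0.4, 0.6, -0.9]
gripper_width: 0.595
time: 12.57
tcp_pos: [0.5045, -0.2622, 0.2805]
tcp_rot: [-2.222, 2.22, -0.004]
force: [-0.2, 0.9, -1.1]
gripper_width: 0.601
[201.3026 245.7546] [385.0626 153.4507]
scene post_short [([380.1, 213.5], array([0.448 , 0.2513, 0.    ]), 0.85)]
scene post_long [([428.0, 236.3], array([0.592 , 0.2821, 0.    ]), 0.56)]
side post_short [([251.4, 382.1], array([0.4483, 0.2665, 0.    ]), 0.92)]
side post_long [([188.0, 350.1], array([0.5916, 0.2776, 0.    ]), 0.87)]
```

View pics/v6.png

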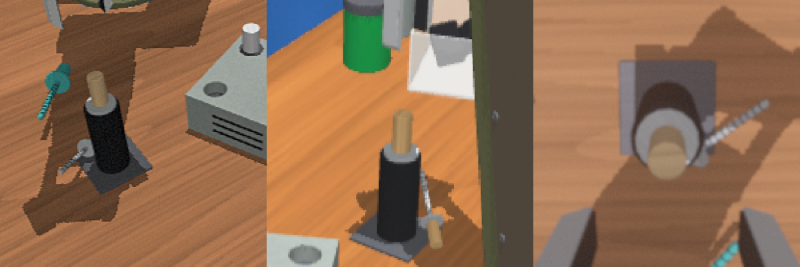

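v6 shows the rod hanging in its stand, flange seated. Moving over to the short post.

```bash
python3 -m handwheel '[{"offset":[-0.5,0.1,0],"twist":[0,0,0]},{"offset":[-0.9,0.1,0],"twist":[0,0,0]},{"offset":[-0.9,0.1,0],"twist":[0,0,0]},{"offset":[-0.9,0.1,0],"twist":[0,0,0]},{"offset":[-0.9,0.1,0],"twist":[0,0,0]},{"offset":[-0.9,0.1,0],"twist":[0,0,0]},{"offset":[-0.9,0.1,0],"twist":[0,0,0]},{"offset":[-0.9,0.1,0],"twist":[0,0,0]},{"offset":[-0.9,0.1,0],"twist":[0,0,0]},{"offset":[-0.9,0.1,0],"twist":[0,0,0]},{"offset":[-0.9,0.1,0],"twist":[0,0,0]},{"offset":[-0.9,0.1,0],"twist":[0,0,0]},{"offset":[-0.9,0.1,0],"twist":[0,0,0]},{"offset":[-0.9,0.1,0],"twist":[0,0,0]},{"offset":[-0.9,0.1,0],"twist":[0,0,0]},{"offset":[-0.9,0.1,0],"twist":[0,0,0]},{"offset":[-0.9,0.1,0],"twist":[0,0,0]},{"offset":[-0.9,0.1,0],"twist":[0,0,0]},{"offset":[-0.9,0.1,0],"twist":[0,0,0]},{"offset":[-0.9,0.1,0],"twist":[0,0,0]}]'
python3 -m handwheel '[{"offset":[-0.9,0.1,0],"twist":[0,0,0]},{"offset":[-0.9,0.1,0],"twist":[0,0,0]},{"offset":[-0.9,0,0],"twist":[0,0,0]},{"offset":[-0.5,0,0.6],"twist":[0,0,0]},{"offset":[0,0,0.9],"twist":[0,0,0]},{"offset":[0,0,0.9],"twist":[0,0,0]},{"offset":[0,0,0.9],"twist":[0,0,0]},{"offset":[0,0,0.5],"twist":[0,0,0]},{"offset":[0,0,0],"twist":[0,0,0]},{"offset":[0,0,0],"twist":[0,0,0]}]'
python3 - <<'E'
from h import *
np.set_printoptions(precision=4,suppress=True)
w=cap('wrist');save(w,'w5.png')
s=arm.sense();print(s['tcp_pos'],s['time'],s['force'])
for t in ('post_short','post_long'):
  print(t,[(r['pixel'],at_z(w,r['pixel'],0),r['p']) for r in arm.spot_point(t,w)],arm.look_for(t,w))
print(proj(w,[.45,.2585,.07]),proj(w,[*s['tcp_pos'][:2],.07]))
E
```

```text
time: 14.58
tcp_pos: [0.453, 0.1794, 0.2791]
tcp_rot: [-2.222, 2.22, 0.0]
force: [0.2, -0.1, -0.4]
gripper_width: 0.598
time: 15.42
tcp_pos: [0.4484, 0.2581, 0.1843]
tcp_rot: [2.222, -2.22, -0.0]
force: [0.3, 0.9, 0.2]
gripper_width: 0.597
[0.4488 0.2582 0.1851] 15.4667 [-1.1038 -0.3534  0.4909]
post_short [([316.5, 212.9], array([0.4512, 0.2619, 0.    ]), 0.68)] [{'bbox': [299.1, 200.2, 338.2, 252.7], 'p': 0.81}, {'bbox': [266.8, 29.4, 313.1, 83.0], 'p': 0.3}]
post_long [([296.9, 72.5], array([0.5907, 0.2806, 0.    ]), 0.79)] [{'bbox': [267.5, 29.0, 310.2, 84.1], 'p': 0.64}]
[319.8333 231.8444] [320.1821 233.2194]
```

View pics/w5.png

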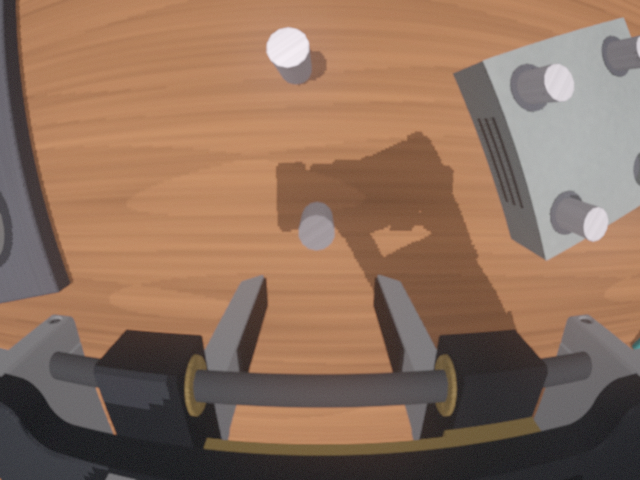

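w5: the short post's top is at (317,232), about 2.5 mm from the tool axis, and the long post is well clear at (289,48). Going down to grip.

```bash
python3 -m handwheel '[{"offset":[-0.1,-0.05,0.3],"twist":[0,0,0]},{"offset":[0,0,0.8],"twist":[0,0,0]},{"offset":[0,0,0.8],"twist":[0,0,0]},{"offset":[0,0,0.8],"twist":[0,0,0]},{"offset":[0,0,0.8],"twist":[0,0,0]},{"offset":[0,0,0.8],"twist":[0,0,0]},{"offset":[0,0,0.8],"twist":[0,0,0]},{"offset":[0,0,0.5],"twist":[0,0,0]},{"offset":[0,0,0.2],"twist":[0,0,0]},{"offset":[0,0,0],"twist":[0,0,0]},{"offset":[0,0,0],"twist":[0,0,0]}]'
python3 -m handwheel '[{"offset":[0,0,0],"twist":[0,0,0]},{"offset":[0,0,0],"twist":[0,0,0]},{"offset":[0,0,0],"twist":[0,0,0]},{"offset":[0,0,0],"twist":[0,0,0]},{"offset":[0,0,0],"twist":[0,0,0]},{"offset":[0,0,0],"twist":[0,0,0]},{"offset":[0,0,0],"twist":[0,0,0]},{"offset":[0,0,0],"twist":[0,0,0]}]' 0 40
```

```text
time: 16.58
tcp_pos: [0.4504, 0.2606, 0.0396]
tcp_rot: [-2.222, 2.22, -0.0]
force: [-0.1, 0.4, -0.0]
gripper_width: 0.597
time: 17.25
tcp_pos: [0.4504, 0.2604, 0.0395]
tcp_rot: [-2.222, 2.22, -0.0]
force: [0.4, -0.7, 3.9]
gripper_width: 0.309
```

```bash
python3 -m handwheel '[{"offset":[0,0,-0.3],"twist":[0,0,0]},{"offset":[0,0,-0.7],"twist":[0,0,0]},{"offset":[0,0,-0.9],"twist":[0,0,0]},{"offset":[0,0,-0.9],"twist":[0,0,0]},{"offset":[0,0,-0.9],"twist":[0,0,0]},{"offset":[0,0,-0.9],"twist":[0,0,0]},{"offset":[0,0,-0.9],"twist":[0,0,0]},{"offset":[0,0,-0.9],"twist":[0,0,0]},{"offset":[0,0,-0.4],"twist":[0,0,0]},{"offset":[0,0,0],"twist":[0,0,0]}]'
python3 -m handwheel '[{"offset":[0.4,-0.16,0],"twist":[0,0,0]},{"offset":[0.8,-0.16,0],"twist":[0,0,0]},{"offset":[0.8,-0.16,0],"twist":[0,0,0]},{"offset":[0.8,-0.16,0],"twist":[0,0,0]},{"offset":[0.8,-0.16,0],"twist":[0,0,0]},{"offset":[0.8,-0.16,0],"twist":[0,0,0]},{"offset":[0.8,-0.16,0],"twist":[0,0,0]},{"offset":[0.8,-0.16,0],"twist":[0,0,0]},{"offset":[0.8,-0.16,0],"twist":[0,0,0]},{"offset":[0.8,-0.16,0],"twist":[0,0,0]},{"offset":[0.8,-0.16,0],"twist":[0,0,0]},{"offset":[0.8,-0.16,0],"twist":[0,0,0]},{"offset":[0.8,-0.16,0],"twist":[0,0,0]},{"offset":[0.8,-0.16,0],"twist":[0,0,0]},{"offset":[0.8,-0.16,0],"twist":[0,0,0]},{"offset":[0.8,-0.16,0],"twist":[0,0,0]},{"offset":[0.8,-0.16,0],"twist":[0,0,0]},{"offset":[0.42,-0.16,0],"twist":[0,0,0]},{"offset":[0,0,0],"twist":[0,0,0]},{"offset":[0,0,0],"twist":[0,0,0]}]'
python3 - <<'E'
from h import *
np.set_printoptions(precision=4,suppress=True)
w=cap('wrist');a=cap('scene');b=cap('side')
s=arm.sense();print(s['tcp_pos'],s['time'],s['force'])
for c in (w,a,b): print(c['name'],[(r['pixel'],at_z(c,r['pixel'],.075),r['p']) for r in arm.spot_point('socket',c)],proj(c,[.5225,-.08,.075]),'foot',[(r['pixel'],at_z(c,r['pixel'],s['tcp_pos'][2]-.04),r['p']) for r in arm.spot_point('post_short',c)[:2]])
A=cv2.resize(a['img'][190:300,230:340],(390,390),interpolation=3);
B=cv2.resize(b['img'][150:270,270:390],(390,390),interpolation=3)
W=cv2.resize(w['img'][120:320,220:420],(390,390),interpolation=3)
cv2.imwrite('pics/v7.png',cv2.resize(np.hstack([A,B,W])[:,:,::-1],(800,267)))
E
```

```text
time: 18.08
tcp_pos: [0.4508, 0.2607, 0.2113]
tcp_rot: [-2.22, 2.218, -0.002]
force: [0.3, 0.6, -1.0]
gripper_width: 0.31
time: 19.75
tcp_pos: [0.522, -0.0802, 0.2081]
tcp_rot: [2.22, -2.221, -0.003]
force: [-0.6, -0.1, -0.7]
gripper_width: 0.312
[ 0.5222 -0.0793  0.2089] 19.9 [ 0.1601 -0.347  -0.9663]
wrist [] [320.1866 227.4259] foot [([317.0, 264.1], array([ 0.5225, -0.078 ,  0.1689]), 0.64)]
scene [([292.7, 259.0], array([ 0.5336, -0.0826,  0.075 ]), 0.67)] [290.8524 255.7492] foot [([289.5, 220.4], array([ 0.5223, -0.0781,  0.1689]), 0.89)]
side [([329.1, 232.5], array([ 0.5239, -0.0773,  0.075 ]), 0.94)] [330.4063 232.0709] foot [([326.0, 196.7], array([ 0.524 , -0.0686,  0.1689]), 0.68)]
```

View pics/v7.png

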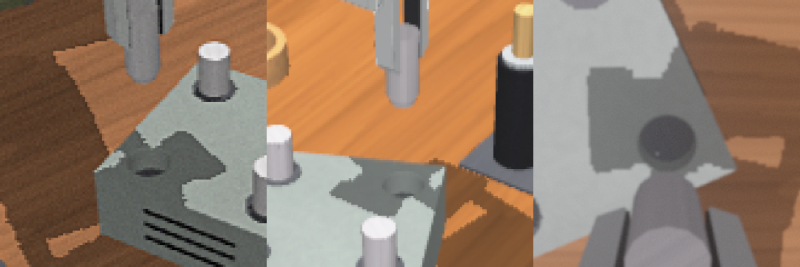

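v7: the wrist view has the mouth centre at (320.5,226.5), within 1 px of the prediction (320.2,227.4), and the post hangs upright above it. Lowering in stages with force checks.

```bash
python3 -m handwheel '[{"offset":[0.02,-0.02,0.4],"twist":[0,0,0]},{"offset":[0,0,0.7],"twist":[0,0,0]},{"offset":[0,0,0.7],"twist":[0,0,0]},{"offset":[0,0,0.7],"twist":[0,0,0]},{"offset":[0,0,0.5],"twist":[0,0,0]},{"offset":[0,0,0.2],"twist":[0,0,0]},{"offset":[0,0,0],"twist":[0,0,0]},{"offset":[0,0,0],"twist":[0,0,0]}]'
python3 -m handwheel '[{"offset":[0,0,0.2],"twist":[0,0,0]},{"offset":[0,0,0.2],"twist":[0,0,0]},{"offset":[0,0,0.1],"twist":[0,0,0]},{"offset":[0,0,0],"twist":[0,0,0]}]'
python3 -m handwheel '[{"offset":[0,0,0.2],"twist":[0,0,0]},{"offset":[0,0,0.2],"twist":[0,0,0]},{"offset":[0,0,0.1],"twist":[0,0,0]},{"offset":[0,0,0],"twist":[0,0,0]}]'
```

```text
time: 20.87
tcp_pos: [0.523, -0.0806, 0.1294]
tcp_rot: [-2.222, 2.221, -0.0]
force: [0.0, 0.7, -0.6]
gripper_width: 0.312
time: 21.2
tcp_pos: [0.5226, -0.0805, 0.1162]
tcp_rot: [2.222, -2.221, -0.001]
force: [-0.8, 0.2, -1.7]
gripper_width: 0.312
time: 21.53
tcp_pos: [0.5226, -0.0805, 0.1034]
tcp_rot: [2.222, -2.22, -0.002]
force: [1.0, -0.3, -1.1]
gripper_width: 0.313
```

```bash
python3 -m handwheel '[{"offset":[0,0,0.2],"twist":[0,0,0]},{"offset":[0,0,0.2],"twist":[0,0,0]},{"offset":[0,0,0.06],"twist":[0,0,0]},{"offset":[0,0,0],"twist":[0,0,0]}]'
python3 -m handwheel '[{"offset":[0,0,0.06],"twist":[0,0,0]},{"offset":[0,0,0],"twist":[0,0,0]}]'
```

```text
time: 21.87
tcp_pos: [0.5226, -0.0805, 0.0921]
tcp_rot: [2.222, -2.22, -0.001]
force: [-0.1, 0.2, -1.6]
gripper_width: 0.314
time: 22.03
tcp_pos: [0.5229, -0.0806, 0.0911]
tcp_rot: [-2.222, 2.221, -0.0]
force: [0.2, 0.1, -2.0]
gripper_width: 0.311
```

```bash
python3 -m handwheel '[{"offset":[0,0,0.04],"twist":[0,0,0]},{"offset":[0,0,0],"twist":[0,0,0]}]'
python3 -m handwheel '[{"offset":[0,0,0],"twist":[0,0,0]},{"offset":[0,0,0],"twist":[0,0,0]},{"offset":[0,0,0],"twist":[0,0,0]},{"offset":[0,0,0],"twist":[0,0,0]},{"offset":[0,0,0],"twist":[0,0,0]}]' 0.6
python3 -m handwheel '[{"offset":[0,0,-0.3],"twist":[0,0,0]},{"offset":[0,0,-0.7],"twist":[0,0,0]},{"offset":[0,0,-0.9],"twist":[0,0,0]},{"offset":[0,0,-0.9],"twist":[0,0,0]},{"offset":[0,0,-0.9],"twist":[0,0,0]},{"offset":[0,0,-0.9],"twist":[0,0,0]},{"offset":[0,0,-0.9],"twist":[0,0,0]},{"offset":[0,0,-0.9],"twist":[0,0,0]},{"offset":[0,0,0],"twist":[0,0,0]},{"offset":[0,0,0],"twist":[0,0,0]}]'
python3 - <<'E'
from h import *
np.set_printoptions(precision=4,suppress=True)
w=cap('wrist');a=cap('scene');b=cap('side')
for c in (a,b): print(c['name'],'post top expected',proj(c,[.5225,-.0803,.12]),'rod top',proj(c,[.504,-.261,.181]),[(r['pixel'],at_z(c,r['pixel'],0),r['p']) for r in arm.spot_point('post_long',c)])
A=cv2.resize(a['img'][180:340,160:460],(800,427),interpolation=3)
B=cv2.resize(b['img'][110:370,150:450],(400,347),interpolation=3)
W=cv2.resize(w['img'][80:320,180:456],(400,347),interpolation=3)
im=np.vstack([A,np.hstack([B,W])]);print(im.shape)
cv2.imwrite('pics/v8.png',cv2.resize(im[:,:,::-1],None,fx=.77,fy=.77))
E
```

```text
time: 22.2
tcp_pos: [0.5229, -0.0806, 0.0902]
tcp_rot: [-2.222, 2.221, -0.0]
force: [-0.1, 0.1, -0.9]
gripper_width: 0.311
time: 22.62
tcp_pos: [0.5229, -0.0806, 0.0903]
tcp_rot: [-2.222, 2.221, -0.0]
force: [-0.3, -1.2, -0.2]
gripper_width: 0.594
time: 23.45
tcp_pos: [0.5231, -0.0806, 0.2514]
tcp_rot: [-2.221, 2.22, -0.003]
force: [-0.0, 0.3, -0.6]
gripper_width: 0.598
scene post top expected [289.7636 239.5948] rod top [201.3026 245.7546] [([428.7, 232.9], array([0.5835, 0.2937, 0.    ]), 0.98)]
side post top expected [330.2604 214.3526] rod top [385.0626 153.4507] [([185.0, 348.8], array([0.5985, 0.2785, 0.    ]), 0.72)]
(774, 800, 3)
```

View pics/v8.png

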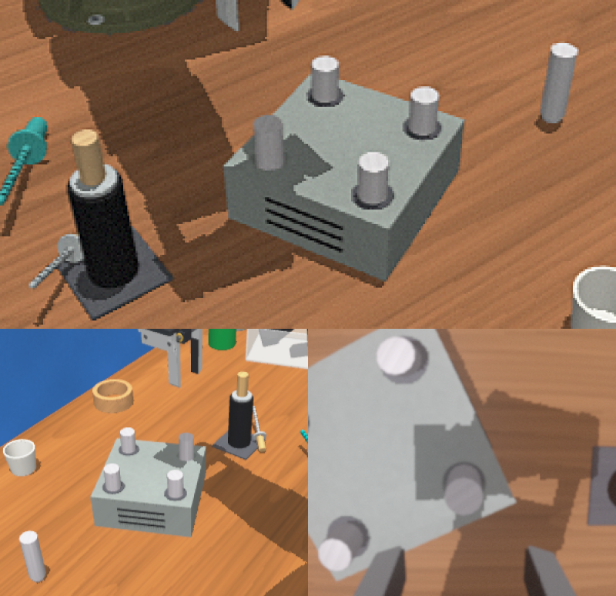

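v8: the short post stands upright in the socket. Its top is at scene (290.5,239.4) against an expected (289.8,239.6), level with the others. The rod is in its stand, the long post is untouched, and the gripper is clear. Handing in.

```bash
python3 -c "
from station import arm
print(arm.finish_job())"
```

```text
the job is handed in; nothing more can be done
None
```

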